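# Hook up the drop bolt in an appliance chassis

### The job

Take the hook tool from its wooden rest, reach its hook down the narrow well of the grey appliance chassis, catch the bail of the drop bolt from beneath and draw the bolt all the way up to its stop; seat it there with a firm pull of about 12 N held for a second, but never load the bail, or jam the hook in the chassis, with more than 20 N. Then unhook without pushing the bolt back down and gently hang the tool back upright across the two posts of its rest, as it hung before. Keep the gripper off the bolt itself and leave the other things lying where they are.

Things in the scene. Friction and masses are not known exactly. Their poses are not given: they have to be found in the camera images.
- chassis: Fixed grey appliance chassis, 240 (x) x 170 (y) x 100 mm high. Origin: centre of its underside, on the bench; z up. In the middle of its top is an open well, 90 mm along x, 36 mm along y, with upright walls down to a floor 8 mm above the bench. A thin green circuit board, 8 mm high, is fixed on top at x 60..110, y 22..68 mm.
- well_mouth (a point): Centre of the well's mouth, level with the chassis top; axes as the chassis.
- bail_bar (a point): Middle of the horizontal bar of the bolt's bail; moves with the bolt. The bail, in the middle of the well, is an inverted U of 5 mm round brass: bar along the chassis y axis, two legs with 20 mm free between them; the bolt's block begins 32 mm below the bar's centre. 42 mm are free on either side of it along x. At the start the bar lies 36 to 50 mm below the chassis top.
- bolt: Steel drop bolt with its brass bail, in the middle of the well. Origin 42 mm below the centre of the bail's bar; axes as the chassis. It slides straight up by hand with a steady friction of about 4 N and stays where it is left. Its upper stop can only be felt: shims put it so that the bar ends somewhere between 75 and 83 mm above the bench, 19 to 25 mm above its start. There the pull rises by about 5 N per mm or more.
- rest: Fixed wooden tool rest: two posts on a base 100 x 110 x 12 mm. Posts 36 (x) x 22 mm (y), flat tops 120 mm above the bench, 16 mm gap between them centred at y = 0, open at both x ends. Origin: centre of the underside; z up. The hook tool starts near its centre: handle across both post tops, thin side along x, rod in the gap, foot towards -x.
- hook: Hook tool, 70 to 140 g. Wooden paddle handle 16 mm thick (x), 56 wide (y), 42 tall (z); origin at the centre of its underside, z up. A 6 mm steel rod goes from there 100 mm down (-z), then turns into a foot along -x, ending at x = -22 mm in an upturned tip. Grip the handle's upper half from above by its 16 mm thickness and lift it straight out of the gap.
- hook_foot (a point): Middle of the hook's foot, on the centre line of the 6 mm bar (x = -11, z = -100 mm on the hook); axes as the hook tool. The upturned tip at the foot's end stands 11 mm above this line, so the mouth opens upward between rod and tip, 16 mm wide. The caught bail bar lies 5.5 mm above this point.
- driver: Bystander: screwdriver lying between chassis and rest. Leave it.
- jar: Bystander: small glass jar, 44 mm across, 60 mm high, between chassis and rest. Leave it.
- coupling: Bystander: aluminium shaft coupling, 40 mm across, 30 mm high, between chassis and rest. Leave it.
- dish: Bystander: open cardboard tray 120 x 80 x 30 mm beyond the side of the work. Leave it.
- pulley: Bystander: black pulley 70 mm across, 24 mm high beyond the side of the work. Leave it.
- tin: Bystander: steel tin 40 mm across, 22 mm high, on the chassis top near its -x edge. Leave it.
- relay: Bystander: black relay 30 x 22 x 20 mm on the chassis top near its +x edge. Leave it.
Not all that is in view belongs to the job. There is more than one size of the hook; the job needs the largest.

How it is judged:
On the way, in this order (a step that is already met when the one before it is completed fails the run):
1. The hook tool has been lifted off its rest (z of hook in the frame of rest above 0.15 m and contact force between the fingers and hook above 1 N), for 0.1 s.
2. The hook's foot is in the well, under the bail's bar, touching the bail (horizontal distance between hook_foot and bail_bar below 0.014 m and z of hook_foot in the frame of bail_bar between -0.03 and -0.003 m and contact force between hook and bolt above 0.5 N), for 0.1 s.
3. The bolt is drawn up and the hook pulls it against its stop with more than 7 N for 0.4 s (z of bail_bar in the frame of chassis above 0.073 m and contact force between hook and bolt above 7 N), for 0.4 s.
At the end, for the whole second after the job is handed in: The bolt has stayed up, its bail bar more than 73 mm above the bench; the hook tool hangs at rest and upright (within about 7 degrees) in its rest, its handle's underside on the post tops (within 4 mm), its origin within 14 mm (x) and 12 mm (y) of the rest's centre, and is released (z of bail_bar in the frame of chassis above 0.073 m and z of hook in the frame of rest between 0.116 and 0.124 m and x of hook in the frame of rest between -0.014 and 0.014 m and y of hook in the frame of rest between -0.012 and 0.012 m and angle between hook's own z axis and vertical below 0.12 rad and linear speed of hook below 0.02 m/s and contact force between the fingers and hook below 0.1 N); the robot touches nothing.
It fails at once if The hook loads the bolt with more than 20 N (contact force between hook and bolt above 20 N).
It fails at once if The hook is jammed against the chassis with more than 20 N (contact force between hook and chassis above 20 N).
It fails at once if The tool is hung up roughly: more than 40 N on the rest (contact force between hook and rest above 40 N).
It fails at once if The gripper or arm touches the bolt (contact force between any of the fingers, the arm and bolt above 0.3 N).
It fails at once if A bystander is shifted by more than 25 mm (distance of any of driver, jar, coupling, dish, pulley, tin, relay from where it was at the start of the episode above 0.025 m).
It also fails if it takes over 72 s, if anything falls off the work surface, if the arm or the gripper's body presses on something with over 40 N, if the wrist force passes 120 N, or if a joint passes its speed limit or range.

### The arm

A 7-joint arm with a two-finger parallel gripper is mounted at the origin on the work surface. World frame = base frame: x ahead of the robot, y to its left, z up, the work surface at z = 0. Lengths are in m, angles in rad, forces in N, time in s.
With the tool pointing down it reaches from about 0.35 to 0.9 m from the base axis. Payload 19.9 kg.
Tool frame: the origin (TCP) lies between the finger pads; the fingertips stand 25 mm ahead of it and the grasp point (between the pads) lies 6 mm ahead of it; z points along the fingers, y is the line along which they close (so a half turn about z gives the same grasp; the last joint's range is limited). The gripper opens to 94 mm and grips with 3 to 60 N. Pads are 16 mm wide; open, the fingers measure 119 mm over their backs; the gripper's body (75 mm by 177 mm) begins 78 mm behind the grasp point.
Start: joints at [-1.216, 0.417, -0.01, 1.614, 0.005, 1.111, -0.053], TCP at [0.241, 0.577, 0.23] pointing down, gripper open.
Joint ranges: [-2.81, 2.81], [-0.39, 2.02], [-1.27, 1.25], [0.06, 2.57], [-1.19, 4.33], [0.19, 2], [-2.82, 2.82]. Speed limits (rad/s): [1.89, 1.89, 2.39, 2.39, 3.01, 3.01, 3.01].

### API

Orientations are given as a unit quaternion [x, y, z, w].
In Python, from workcell import env, optics gives the robot as it stands.
- The arm moves only by the tool move_arm, never from a script. Its argument "motion" is a list of rows, each a list of 7 numbers: the shift along the world's x, y, z in units of 600 mm (1.0 is 600 mm), then the turn, a rotation vector about the world's x, y, z in units of pi rad (1.0 is pi rad), then the gripper command: -1 is shut, 1 is fully open, values between are in proportion. In form: [[x, y, z, wx, wy, wz, fingers], ...]. A call has exactly 10 rows; each row is the pose to reach, as a shift and turn from the pose commanded when the call began, turning the shorter way round; what a row does not reach only later rows make up. A row lasts 1/8 s, in which the tool goes at most 62.5 mm and 10.7 degrees, less where a joint would pass 70% of its speed; a pose out of reach is approached as far as the arm can. A call with a number of a shift or a turn outside -1 to 1 is refused whole. A call with a gripper value outside its range is refused whole. The fingers move at their own pace and stop on an object; "squeeze" is the grip in N (left out, the last holds). Time passes only in rows, so rows that repeat a pose let the fingers close, or fill a call up. It gives the time, the measured TCP pose, the force, the opening and the grip force at its end, in the units of the state.
- env.get_state(): the state, without advancing time (a new reading comes with each control period).
- optics.camera(name): name is "side" or "top" or "wrist"; returns a dict with "frame" (480x640x3 uint8, blue, green, red), "camera_matrix" (3x3 intrinsics, pixels), "D" ([k1, k2, p1, p2, k3] as OpenCV has them; the pictures are not rectified), "eye" and "rotation" of the camera in the world. Camera axes: x right, y down, z forward; pixel columns grow to the right and rows downward; lengths in m; the calibration is good to about 2 mm. A picture is of the moment at which its call begins. There is no depth.
- env.sign_off(): hands the job in; it is judged then, once.
The state is a dict: "clock": time; "qpos": joint angles; "qvel": joint speeds; "joint_torque": joint torques, N m; "ee_pos": TCP position; "tcp_rot": TCP orientation; "contact_force": force on the tool from outside, world axes, zero at the start; "wrist_torque": the same for the moment, N m; "grip_width": opening from 0.0 (shut) to 1.0 (fully open); "grip_force": force on a finger pad.
Only numpy, scipy, OpenCV 4.12 (cv2) and the standard library are available. Lean on these libraries where they do the work, as an engineer would, in place of code of your own. Each camera call takes 0.05 s, during which the arm holds its last target. There are 200 camera calls.

## Working session

There is one attempt and no reset: what is moved stays moved. The work goes in short steps, Python scripts to look and compute and a tool call to move; the robot and the scene stay as the last step left them, time stands still between calls to the robot, and variables do not carry over. Pictures are saved under pics/ and viewed, at most 10 in all, crops included, and the job is handed in when it is done.

Besides the shell and the picture viewer there is one more tool, called after "Call:" as a command line: name --pt "numbers of a row" for each row, then --argument value for the rest. move_arm: Moves the arm, as the interface text tells. Its arguments: {"type":"object","properties":{"motion":{"type":"array","items":{"type":"array","items":{"type":"number","minimum":-1,"maximum":1}}},"squeeze":{"type":"number"}},"required":["motion"]}

```bash
mkdir -p pics; ls
cat > h.py <<'E'
import numpy as np, cv2, pickle
from workcell import env, optics
def shot(name,fn):
    d=optics.camera(name); cv2.imwrite(f'pics/{fn}.png',d['frame']); pickle.dump({k:np.array(d[k]) for k in d},open(f'pics/{fn}.pkl','wb')); return d
def load(fn): return pickle.load(open(f'pics/{fn}.pkl','rb'))
def ray(d,uv):
    p=cv2.undistortPoints(np.array([[uv]],float),d['camera_matrix'],d['D'])[0,0]
    return d['eye'],d['rotation']@np.array([p[0],p[1],1])
def atz(d,uv,z):
    o,r=ray(d,uv); return o+r*(z-o[2])/r[2]
def proj(d,P):
    R=d['rotation'].T
    return cv2.projectPoints(np.array(P,float).reshape(-1,1,3),cv2.Rodrigues(R)[0],-R@d['eye'],d['camera_matrix'],d['D'])[0][:,0]
E
python3 - <<'E'
from h import *
for n in ('top','side'):
    d=shot(n,n+'0'); print(n,d['eye'],d['rotation'],d['camera_matrix'][0,0])
print(env.get_state())
E
```

```text
pics
top [0.38491238 0.00620438 1.11788769] [-0.69907142  0.70928085 -0.06653954  0.06158181] 530.8536229826439
side [0.29816774 0.97474654 0.80185493] [-0.11655828  0.87874575 -0.45868861  0.06184529] 615.2324026391213
{'clock': 0.1, 'qpos': array([-1.2165319 ,  0.41790478, -0.0103202 ,  1.61410035,  0.00471013,
        1.11071457, -0.05300183]), 'qvel': array([-0.00010025, -0.00132391, -0.0012742 , -0.00196533,  0.00138133,
        0.0001528 ,  0.00131852]), 'joint_torque': array([ 1.66533486e-03, -8.52574039e+01,  6.40838519e-01, -4.26700652e+01,
       -4.87805740e-02,  1.63495116e-02,  4.17191222e-05]), 'ee_pos': array([0.24082726, 0.57640028, 0.22989941]), 'tcp_rot': array([ 1.96580379e-01,  9.80487557e-01, -5.47833989e-04, -6.49231021e-05]), 'contact_force': array([0.34078502, 0.45532358, 0.5717108 ]), 'wrist_torque': array([-0.02419392, -0.01961763,  0.00169116]), 'grip_force': 0.0, 'grip_width': 0.9992029271051991}
```

Rotation is a quaternion; I'll convert it.

```bash
sed -i "s/^def load.*/def load(fn):\n    d=pickle.load(open(f'pics\/{fn}.pkl','rb'))\n    if d['rotation'].size==4: d['rotation']=Rotation.from_quat(d['rotation']).as_matrix()\n    return d/; 1i from scipy.spatial.transform import Rotation" h.py; cat h.py | head -12
```

```text
from scipy.spatial.transform import Rotation
import numpy as np, cv2, pickle
from workcell import env, optics
def shot(name,fn):
    d=optics.camera(name); cv2.imwrite(f'pics/{fn}.png',d['frame']); pickle.dump({k:np.array(d[k]) for k in d},open(f'pics/{fn}.pkl','wb')); return d
def load(fn):
    d=pickle.load(open(f'pics/{fn}.pkl','rb'))
    if d['rotation'].size==4: d['rotation']=Rotation.from_quat(d['rotation']).as_matrix()
    return d
def ray(d,uv):
    p=cv2.undistortPoints(np.array([[uv]],float),d['camera_matrix'],d['D'])[0,0]
    return d['eye'],d['rotation']@np.array([p[0],p[1],1])
```

View pics/top0.png

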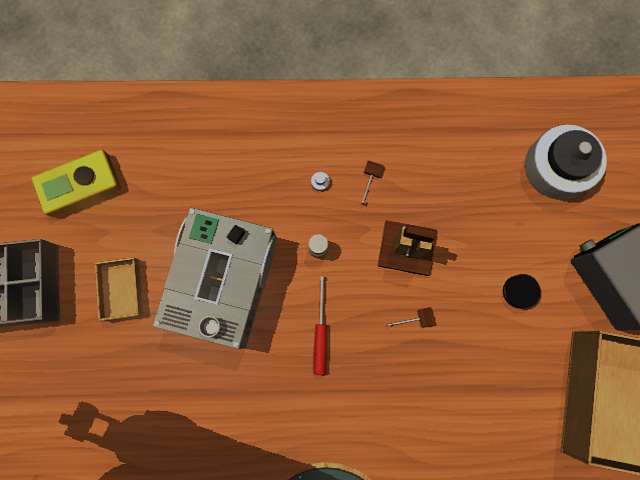

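View pics/side0.png

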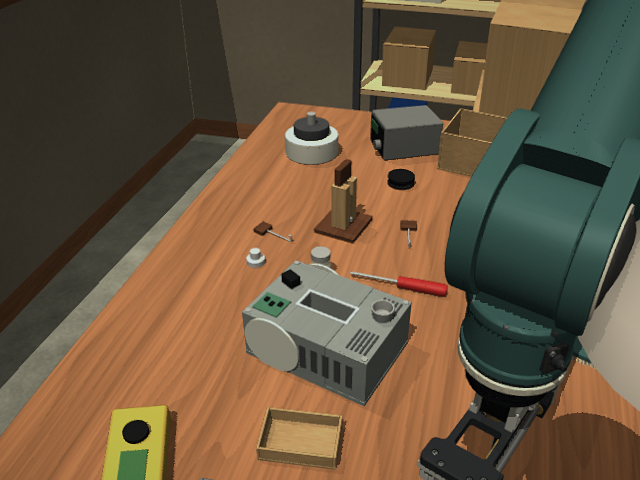

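The top view shows the chassis at about (215,278) and the rest at (408,247). Three tools could be the hook: the one standing in the rest at (417,240), and two lying on the bench at (370,183) and (412,319). The one in the rest fits: it is larger and hangs by its handle. I'll confirm that in one enlarged crop.

Run:
```python
from h import *
t=load('top0')['frame'];s=load('side0')['frame']
o=np.zeros((600,800,3),np.uint8)
f=lambda a,u0,v0,w,h:cv2.resize(a[v0:v0+h,u0:u0+w],None,fx=4,fy=4,interpolation=cv2.INTER_CUBIC)
o[:,:520]=f(t,150,203,130,150); o[:264,520:]=f(t,374,215,70,66); o[264:,520:]=f(s,310,155,70,84)
cv2.imwrite('pics/crop0.png',o)
```

```text
(no output)
```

View pics/crop0.png

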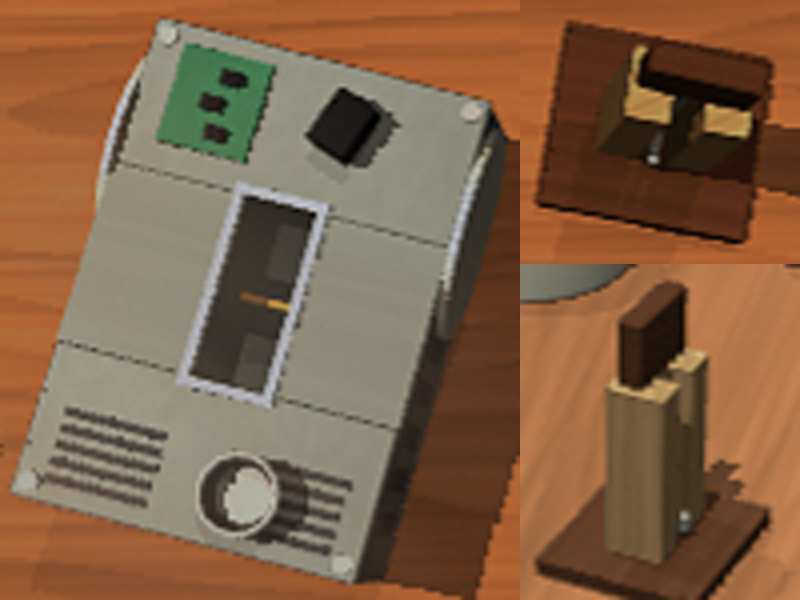

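```bash
cat >> h.py <<'E'
from scipy.optimize import least_squares
def fit(obs,g):
    """obs: list of (cam dict, local pts, pixels); planar pose x,y,yaw"""
    def w(p,L): L=np.array(L,float); c,s=np.cos(p[2]),np.sin(p[2]); return np.c_[p[0]+c*L[:,0]-s*L[:,1],p[1]+s*L[:,0]+c*L[:,1],L[:,2]]
    f=lambda p:np.concatenate([(proj(d,w(p,L))-np.array(u)).ravel() for d,L,u in obs])
    r=least_squares(f,g); return r.x, r.fun.reshape(-1,2)
E
python3 - <<'E'
from h import *
t=load('top0'); s=load('side0')
C=lambda l:[(150+a/4-.4,203+b/4-.4) for a,b in l]
R=lambda l:[(374+(a-520)/4-.4,215+b/4-.4) for a,b in l]
S=lambda l:[(310+(a-520)/4-.4,155+(b-264)/4-.4) for a,b in l]
Lc=[(.12,.085,.1),(.12,-.085,.1),(-.12,.085,.1),(-.12,-.085,.1)]
p,r=fit([(t,Lc,C([(160,20),(492,103),(13,490),(360,582)]))],[.45,.25,-.2]);print('chassis',p,np.round(r,1).tolist())
Lr=[(.05,.055,.012),(.05,-.055,.012),(-.05,-.055,.012),(-.05,.055,.012)]
q,r=fit([(t,Lr,R([(567,22),(773,62),(747,240),(540,205)]))],[.45,-.15,-.2]);print('rest',q,np.round(r,1).tolist())
# posts, check side view
q2,r=fit([(s,[(.018,.030-.0,.12),(-.018,.030,.12),(-.018,.008,.12)],S([(612,384),(612,384),(612,384)]))],q) 
c=lambda p,x,y,z:(p[0]+np.cos(p[2])*x-np.sin(p[2])*y,p[1]+np.sin(p[2])*x+np.cos(p[2])*y,z)
P=[c(q,x,y,.12) for x,y in((-.018,.030),(-.018,.008),(-.018,-.008),(-.018,-.030),(.018,.030))]
print('rest post corners topcrop',np.round((proj(t,P)-[374,215])*4+[520,0]).tolist())
print('side crop',np.round((proj(s,P)-[310,155])*4+[520,264]).tolist())
P=[c(q,x,y,.162) for x,y in((-.008,.028),(-.008,-.028),(.008,-.028),(.008,.028))]
print('handle top if centred',np.round((proj(t,P)-[374,215])*4+[520,0]).tolist(),np.round((proj(s,P)-[310,155])*4+[520,264]).tolist())
P=[c(p,x,y,.1) for x,y in((.045,.018),(.045,-.018),(-.045,-.018),(-.045,.018))]
print('well',np.round((proj(t,P)-[150,203])*4).tolist())
for z in(.05,.058,.064): print('bail',z,np.round((proj(t,[c(p,0,.0125,z),c(p,0,-.0125,z)])-[150,203])*4).tolist())
Ls=[(.12,.085,.1),(-.12,.085,.1)]
print('chassis side px',proj(s,[c(p,*l) for l in Lc]).round(1).tolist())
E
```

```text
chassis [ 0.50917739  0.2079035  -0.26446038] [[0.1, -1.1], [0.6, -0.9], [-0.4, 1.2], [-0.2, 0.7]]
rest [ 0.5744722  -0.18241719 -0.19258529] [[0.4, 0.1], [-0.0, -0.9], [-0.1, 0.6], [-0.3, 0.1]]
rest post corners topcrop [[624.0, 117.0], [670.0, 125.0], [703.0, 131.0], [749.0, 139.0], [635.0, 44.0]]
side crop [[661.0, 397.0], [678.0, 378.0], [690.0, 365.0], [706.0, 348.0], [602.0, 382.0]]
handle top if centred [[645.0, 80.0], [766.0, 101.0], [771.0, 68.0], [651.0, 47.0]] [[647.0, 323.0], [690.0, 279.0], [664.0, 273.0], [620.0, 317.0]]
well [[247.0, 193.0], [318.0, 211.0], [266.0, 392.0], [193.0, 373.0]]
bail 0.05 [[252.0, 297.0], [299.0, 309.0]]
bail 0.058 [[248.0, 295.0], [297.0, 308.0]]
bail 0.064 [[246.0, 294.0], [294.0, 306.0]]
chassis side px [[239.9, 309.9], [293.9, 258.0], [365.0, 362.4], [410.2, 299.8]]
```

The crop confirms it: the tool in the rest has its handle across both posts, rod in the gap and foot at (655,155) towards the robot. The lying ones are smaller. The bail bar runs (242,295)–(290,305), so its z is about 0.062. I'll move over the rest with two transit calls.

Call:
move_arm --pt "0.02 -0.04 0.1 0 0 -0.02 1" --pt "0.06 -0.12 0.12 0 0 -0.05 1" --pt "0.1 -0.22 0.12 0 0 -0.08 1" --pt "0.14 -0.32 0.12 0 0 -0.11 1" --pt "0.18 -0.42 0.12 0 0 -0.14 1" --pt "0.22 -0.5 0.12 0 0 -0.17 1" --pt "0.26 -0.58 0.12 0 0 -0.2 1" --pt "0.3 -0.66 0.12 0 0 -0.23 1" --pt "0.3 -0.66 0.12 0 0 -0.23 1" --pt "0.3 -0.66 0.12 0 0 -0.23 1"

```text
clock: 1.35
ee_pos: [0.4207, 0.181, 0.3023]
tcp_rot: [0.53, 0.848, -0.0, -0.0]
contact_force: [-1.1, 1.7, -0.2]
grip_width: 1.001
grip_force: 0.0
```

Call:
move_arm --pt "0.03 -0.07 0 0 0 -0.03 1" --pt "0.08 -0.17 0 0 0 -0.06 1" --pt "0.12 -0.27 0 0 0 -0.09 1" --pt "0.16 -0.37 0 0 0 -0.12 1" --pt "0.2 -0.47 0 0 0 -0.15 1" --pt "0.23 -0.55 0 0 0 -0.18 1" --pt "0.255 -0.605 0 0 0 -0.205 1" --pt "0.255 -0.605 0 0 0 -0.205 1" --pt "0.255 -0.605 0 0 0 -0.205 1" --pt "0.255 -0.605 0 0 0 -0.205 1"

```text
clock: 2.6
ee_pos: [0.5741, -0.1806, 0.3025]
tcp_rot: [0.771, 0.637, 0.0, -0.0]
contact_force: [0.0, 0.6, -0.4]
grip_width: 1.002
grip_force: 0.0
```

Run:
```python
from h import *
shot('wrist','w1'); d=load('w1'); print(env.get_state()['ee_pos'],env.get_state()['tcp_rot'],env.get_state()['clock'],d['eye'])
q=[.5745,-.1824,-.1926]
c=lambda p,x,y,z:(p[0]+np.cos(p[2])*x-np.sin(p[2])*y,p[1]+np.sin(p[2])*x+np.cos(p[2])*y,z)
print(proj(d,[c(q,x,y,.162) for x,y in((-.008,.028),(-.008,-.028),(.008,-.028),(.008,.028))]).round())
print(proj(d,[c(q,x,y,.12) for x,y in((-.018,.030),(-.018,.008),(-.018,-.008),(-.018,-.03),(.018,-.03),(.018,.03))]).round())
```

```text
[ 0.57407143 -0.18091036  0.30255933] [ 7.70741552e-01  6.37147809e-01  3.07948968e-04 -1.86360167e-04] 2.65 [ 0.58976371 -0.09913945  0.45528256]
[[313. 199.]
 [314. 260.]
 [331. 260.]
 [332. 199.]]
[[304. 188.]
 [304. 210.]
 [304. 226.]
 [305. 247.]
 [340. 247.]
 [341. 188.]]
```

View pics/w1.png

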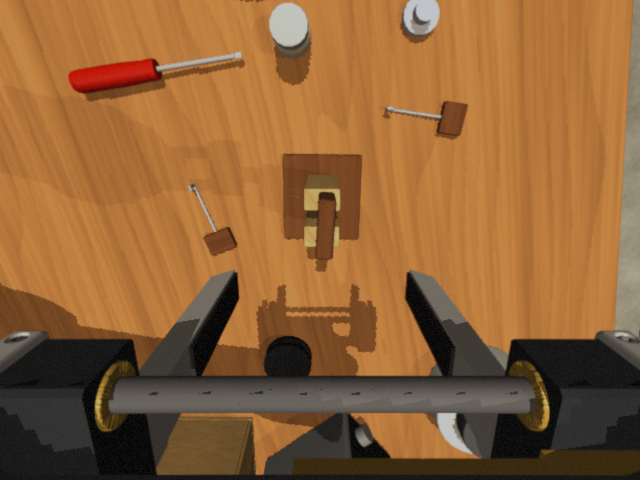

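The wrist view shows the handle at (317–335, 194–259), within about 3 mm of the prediction. I'll descend and grip.

Call:
move_arm --pt "0.002 -0.002 -0.04 0 0 0 1" --pt "0.005 -0.003 -0.09 0 0 0 1" --pt "0.005 -0.003 -0.14 0 0 0 1" --pt "0.005 -0.003 -0.18 0 0 0 1" --pt "0.005 -0.003 -0.21 0 0 0 1" --pt "0.005 -0.003 -0.23 0 0 0 1" --pt "0.005 -0.003 -0.241 0 0 0 1" --pt "0.005 -0.003 -0.241 0 0 0 0.5" --pt "0.005 -0.003 -0.241 0 0 0 0" --pt "0.005 -0.003 -0.241 0 0 0 -0.3" --squeeze 5

```text
clock: 3.9
ee_pos: [0.5772, -0.1842, 0.1583]
tcp_rot: [0.771, 0.636, 0.0, 0.0]
contact_force: [0.6, -0.2, 0.1]
grip_width: 0.713
grip_force: 0.0
```

Call:
move_arm --pt "0 0 0 0 0 0 -0.5" --pt "0 0 0 0 0 0 -0.6" --pt "0 0 0 0 0 0 -0.8" --pt "0 0 0 0 0 0 -1" --pt "0 0 0 0 0 0 -1" --pt "0 0 0 0 0 0 -1" --pt "0 0 0 0 0 0 -1" --pt "0 0 0 0 0 0 -1" --pt "0 0 0 0 0 0 -1" --pt "0 0 0 0 0 0 -1"

```text
clock: 5.15
ee_pos: [0.5769, -0.1841, 0.1578]
tcp_rot: [0.771, 0.636, -0.0, -0.0]
contact_force: [-0.4, -0.5, -0.3]
grip_width: 0.173
grip_force: 5.0
```

Call:
move_arm --pt "0 0 0 0 0 0 -1" --pt "0 0 0 0 0 0 -1" --pt "0 0 0.02 0 0 0 -1" --pt "0 0 0.05 0 0 0 -1" --pt "0 0 0.09 0 0 0 -1" --pt "0 0 0.14 0 0 0 -1" --pt "0 0 0.19 0 0 0 -1" --pt "0 0 0.22 0 0 0 -1" --pt "0 0 0.233 0 0 0 -1" --pt "0 0 0.233 0 0 0 -1" --squeeze 50

```text
clock: 6.4
ee_pos: [0.5769, -0.1841, 0.2975]
tcp_rot: [0.771, 0.636, -0.0, -0.0]
contact_force: [-0.3, 0.6, -1.2]
grip_width: 0.165
grip_force: 50.0
```

```bash
python3 - <<'E'
from h import *
shot('wrist','w2'); shot('side','s2'); d=load('w2'); s=load('s2'); e=env.get_state(); print(e['ee_pos'],e['tcp_rot'],e['contact_force'],e['grip_width'],e['grip_force'])
R=Rotation.from_quat(e['tcp_rot']).as_matrix()
# hook frame: x = tool y, z=-tool z
X=R[:,1];Z=-R[:,2];Y=np.cross(Z,X);o=e['ee_pos']-.038*Z
W=lambda x,y,z:o+X*x+Y*y+Z*z
print(X,o)
for k in(d,s): print(proj(k,[W(0,.028,.042),W(0,-.028,.042),W(0,.028,0),W(0,-.028,0),W(0,0,-100e-3),W(-.011,0,-.1),W(-.022,0,-.089)]).round(1).tolist())
f=lambda a,u0,v0,w,h,m:cv2.resize(a[v0:v0+h,u0:u0+w],None,fx=m,fy=m,interpolation=cv2.INTER_CUBIC)
u=proj(s,[W(0,0,-.02)])[0].astype(int);v=proj(d,[W(0,0,-.02)])[0].astype(int)
print(u,v)
o2=np.zeros((600,800,3),np.uint8)
o2[:,:400]=f(s['frame'],u[0]-50,u[1]-75,100,150,4); o2[:,400:]=f(d['frame'],v[0]-66,v[1]-100,133,200,3)[:600,:400] if v[1]+100<480 else f(d['frame'],v[0]-66,280,133,200,3)[:600,:400].copy().__getitem__((slice(0,600),slice(0,400))) if True else 0
E
python3 - <<'E'
E
```

```text
[ 0.5766716  -0.18399959  0.29677546] [ 7.71512900e-01  6.36213360e-01 -4.31980614e-04 -4.69100238e-04] [ 0.29441982  0.14861344 -0.7577803 ] 0.1698626570715395 49.9749094247818
[ 0.98169322 -0.19046468 -0.0012735 ] [ 0.57662359 -0.18399297  0.25877549]
[[321.1, 255.0], [321.1, 359.8], [321.1, 229.6], [321.2, 316.6], [321.2, 228.7], [308.6, 228.7], [295.0, 232.3]]
[[338.2, 108.6], [349.5, 99.1], [338.0, 127.5], [349.2, 117.5], [343.2, 164.3], [347.7, 165.4], [352.4, 161.9]]
[343 131] [321 262]Traceback (most recent call last):
  File "<stdin>", line 13, in <module>
ValueError: could not broadcast input array from shape (600,399,3) into shape (600,400,3)
```

Run:
```python
from h import *
s=load('s2')['frame'];d=load('w2')['frame']
o=np.zeros((600,800,3),np.uint8)
o[:]=np.hstack([cv2.resize(s[80:180,300:367],(400,600)),cv2.resize(d[195:375,260:380],(400,600))])
cv2.imwrite('pics/c2.png',o)
```

```text
(no output)
```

View pics/c2.png

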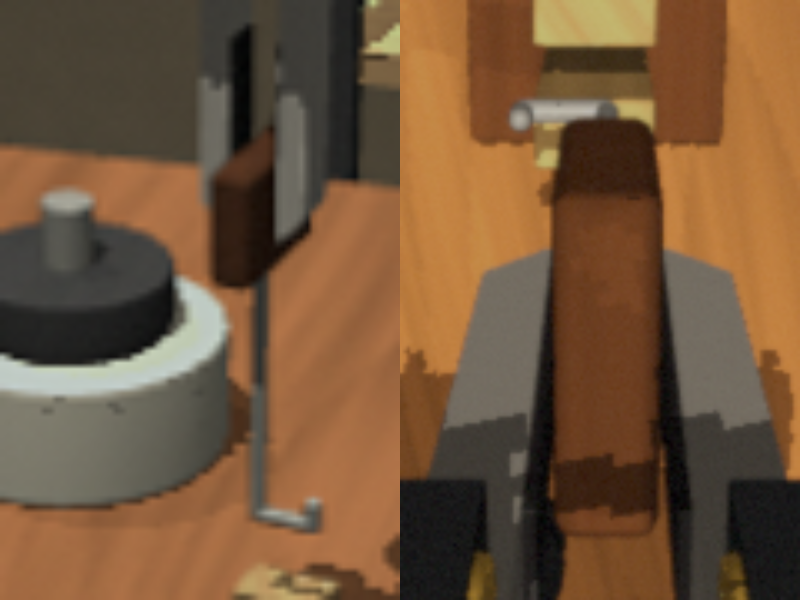

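The hook is held upright, and its foot at (309,229) matches the model to about 1 mm. I'll carry it over the +x half of the well.

Call:
move_arm --pt "-0.002 0.02 0 0 0 0 -1" --pt "-0.006 0.08 0 0 0 -0.003 -1" --pt "-0.014 0.16 0 0 0 -0.006 -1" --pt "-0.022 0.25 0 0 0 -0.01 -1" --pt "-0.03 0.34 0 0 0 -0.013 -1" --pt "-0.038 0.43 0 0 0 -0.016 -1" --pt "-0.045 0.52 0 0 0 -0.02 -1" --pt "-0.052 0.59 0 0 0 -0.023 -1" --pt "-0.056 0.63 0 0 0 -0.023 -1" --pt "-0.056 0.638 0 0 0 -0.023 -1"

```text
clock: 7.75
ee_pos: [0.5424, 0.2007, 0.297]
tcp_rot: [0.793, 0.609, -0.0, -0.0]
contact_force: [-0.2, 0.4, -0.7]
grip_width: 0.172
grip_force: 50.0
```

```bash
cat >> h.py <<'E'
ch=np.array([.5092,.2079,-.2645])
cw=lambda p,x,y,z:(p[0]+np.cos(p[2])*x-np.sin(p[2])*y,p[1]+np.sin(p[2])*x+np.cos(p[2])*y,z)
def inch(e,off=.038):
    """hook origin in chassis frame, yaw error"""
    R=Rotation.from_quat(e['tcp_rot']).as_matrix();X=R[:,1];o=e['ee_pos']+off*R[:,2]
    c,s=np.cos(ch[2]),np.sin(ch[2]);v=o[:2]-ch[:2]
    return np.round([c*v[0]+s*v[1],-s*v[0]+c*v[1],o[2],np.arctan2(X[1],X[0])-ch[2]],4)
E
python3 - <<'E'
from h import *
shot('wrist','w3'); d=load('w3'); e=env.get_state(); print(inch(e),e['clock'])
print('well',proj(d,[cw(ch,x,y,.1) for x,y in((.045,.018),(.045,-.018),(-.045,-.018),(-.045,.018))]).round(1).tolist())
for z in (.05,.057,.064): print('bail',proj(d,[cw(ch,0,.0125,z),cw(ch,0,-.0125,z)]).round(1).tolist())
print('corners',proj(d,[cw(ch,x,y,.1) for x,y in((.12,.085),(.12,-.085),(-.12,-.085),(-.12,.085))]).round(1).tolist())
h=inch(e)
print('foot',proj(d,[cw(ch,h[0]+x,h[1],h[2]+z) for x,z in((0,-.1),(-.011,-.1),(-.022,-.089))]).round(1).tolist())
cv2.imwrite('pics/c3.png',cv2.resize(d['frame'][100:325,180:480],None,fx=2.66,fy=2.66,interpolation=cv2.INTER_CUBIC))
E
```

```text
[0.0345 0.0011 0.2591 0.0024] 7.8
well [[332.7, 197.6], [332.3, 231.6], [246.3, 231.3], [244.2, 197.3]]
bail [[292.6, 194.0], [293.0, 215.0]]
bail [[292.1, 195.1], [292.5, 216.4]]
bail [[291.6, 196.2], [292.0, 217.9]]
corners [[411.7, 129.0], [399.7, 290.2], [181.7, 289.4], [161.8, 128.0]]
foot [[322.4, 229.7], [309.7, 229.6], [296.1, 233.2]]
```

View pics/c3.png

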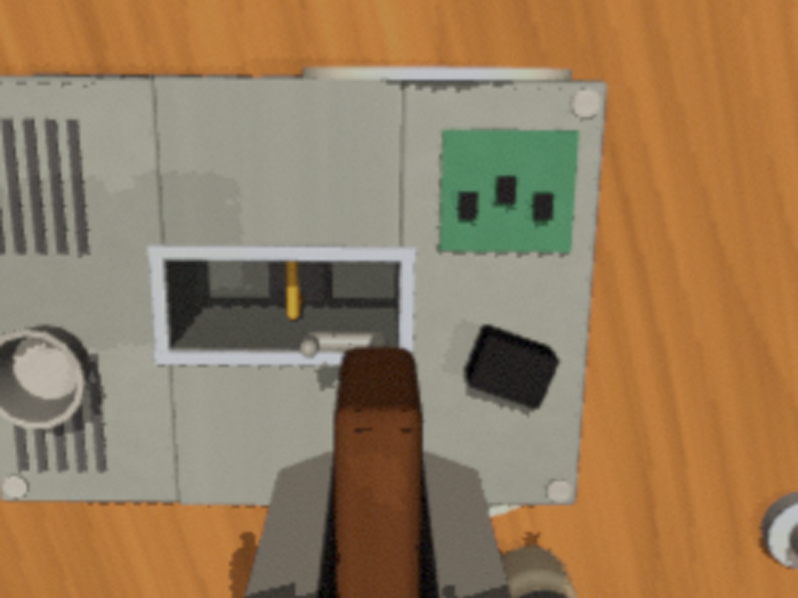

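The bail at (290,198–220) and the well's inner rim at (242–330, 197–232) put the well about 1.5 mm further towards −x than I had it. The foot clears the bar by about 8 mm and the wall by about 6 mm. I'll lower it.

Call:
move_arm --pt "0 -0.001 -0.015 0 0 0 -1" --pt "0 -0.002 -0.04 0 0 0 -1" --pt "0 -0.002 -0.065 0 0 0 -1" --pt "0 -0.002 -0.09 0 0 0 -1" --pt "0 -0.002 -0.115 0 0 0 -1" --pt "0 -0.002 -0.14 0 0 0 -1" --pt "0 -0.002 -0.16 0 0 0 -1" --pt "0 -0.002 -0.18 0 0 0 -1" --pt "0 -0.002 -0.195 0 0 0 -1" --pt "0 -0.002 -0.195 0 0 0 -1"

```text
clock: 9.05
ee_pos: [0.5432, 0.1974, 0.1801]
tcp_rot: [0.794, 0.608, -0.0, -0.0]
contact_force: [0.2, -0.2, -1.2]
grip_width: 0.168
grip_force: 50.0
```

```bash
sed -i 's/^ch=.*/ch=np.array([.5077,.2083,-.2645])/' h.py
python3 - <<'E'
from h import *
e=env.get_state(); print(inch(e),e['contact_force'],e['wrist_torque'])
print(np.array([-.0245*np.cos(ch[2]),-.0245*np.sin(ch[2])])/.6)
E
```

```text
[ 0.0371 -0.0013  0.1421  0.0006] [ 0.17361741 -0.18078561 -1.2183453 ] [-0.03326214  0.08344227  0.00858276]
[-0.03941329  0.01067492]
```

Call:
move_arm --pt "-0.003 0.001 0 0 0 0 -1" --pt "-0.008 0.002 0 0 0 0 -1" --pt "-0.013 0.004 0 0 0 0 -1" --pt "-0.018 0.005 0 0 0 0 -1" --pt "-0.023 0.007 0 0 0 0 -1" --pt "-0.028 0.009 0 0 0 0 -1" --pt "-0.033 0.01 0 0 0 0 -1" --pt "-0.038 0.012 0 0 0 0 -1" --pt "-0.0414 0.013 0 0 0 0 -1" --pt "-0.0414 0.013 0 0 0 0 -1"

```text
clock: 10.3
ee_pos: [0.5184, 0.2053, 0.1807]
tcp_rot: [0.794, 0.608, -0.0, -0.0]
contact_force: [-1.1, -0.0, -1.3]
grip_width: 0.166
grip_force: 50.0
```

Run:
```python
from h import *
e=env.get_state(); print(inch(e),e['contact_force'],e['wrist_torque'])
shot('top','t4');shot('wrist','w4');shot('side','s4')
d=load('w4');h=inch(e)
print('foot',proj(d,[cw(ch,h[0]+x,h[1],h[2]+z) for x,z in((0,-.1),(-.011,-.1),(-.022,-.089))]).round(1).tolist())
print('bail',proj(d,[cw(ch,0,y,.062) for y in(-.0125,.0125)]).round(1).tolist())
```

```text
[ 1.110e-02 -1.000e-04  1.427e-01  8.000e-04] [-1.08988104 -0.03041025 -1.26771773] [-0.06079573  0.05865861  0.0010005 ]
foot [[321.5, 229.0], [308.8, 229.0], [295.2, 232.6]]
bail [[308.0, 249.9], [307.7, 220.5]]
```

Call:
move_arm --pt "0 0 0.003 0 0 0 -1" --pt "0 0 0.007 0 0 0 -1" --pt "0 0 0.011 0 0 0 -1" --pt "0 0 0.015 0 0 0 -1" --pt "0 0 0.019 0 0 0 -1" --pt "0 0 0.022 0 0 0 -1" --pt "0 0 0.025 0 0 0 -1" --pt "0 0 0.028 0 0 0 -1" --pt "0 0 0.031 0 0 0 -1" --pt "0 0 0.033 0 0 0 -1"

```text
clock: 11.7
ee_pos: [0.5185, 0.2053, 0.2004]
tcp_rot: [0.794, 0.608, -0.0, -0.0]
contact_force: [0.6, 0.3, -4.9]
grip_width: 0.166
grip_force: 50.0
```

Run:
```python
from h import *
e=env.get_state(); print(inch(e),e['contact_force'],e['wrist_torque'])
```

```text
[ 1.120e-02 -1.000e-04  1.624e-01  7.000e-04] [ 0.56446123  0.26036769 -4.90074342] [ 0.00270344 -0.03102023 -0.0592176 ]
```

Call:
move_arm --pt "0 0 0.001 0 0 0 -1" --pt "0 0 0.002 0 0 0 -1" --pt "0 0 0.003 0 0 0 -1" --pt "0 0 0.004 0 0 0 -1" --pt "0 0 0.005 0 0 0 -1" --pt "0 0 0.006 0 0 0 -1" --pt "0 0 0.007 0 0 0 -1" --pt "0 0 0.008 0 0 0 -1" --pt "0 0 0.009 0 0 0 -1" --pt "0 0 0.009 0 0 0 -1"

```text
clock: 12.95
ee_pos: [0.5185, 0.2053, 0.2059]
tcp_rot: [0.794, 0.608, 0.0, -0.0]
contact_force: [-0.4, 0.1, -4.3]
grip_width: 0.166
grip_force: 50.0
```

Call:
move_arm --pt "0 0 0.0005 0 0 0 -1" --pt "0 0 0.001 0 0 0 -1" --pt "0 0 0.0015 0 0 0 -1" --pt "0 0 0.002 0 0 0 -1" --pt "0 0 0.002 0 0 0 -1" --pt "0 0 0.002 0 0 0 -1" --pt "0 0 0.002 0 0 0 -1" --pt "0 0 0.002 0 0 0 -1" --pt "0 0 0.002 0 0 0 -1" --pt "0 0 0.002 0 0 0 -1"

```text
clock: 14.2
ee_pos: [0.5185, 0.2053, 0.207]
tcp_rot: [0.794, 0.608, -0.0, -0.0]
contact_force: [0.5, 0.0, -4.2]
grip_width: 0.168
grip_force: 50.0
```

Call:
move_arm --pt "0 0 0.0005 0 0 0 -1" --pt "0 0 0.001 0 0 0 -1" --pt "0 0 0.0015 0 0 0 -1" --pt "0 0 0.002 0 0 0 -1" --pt "0 0 0.002 0 0 0 -1" --pt "0 0 0.002 0 0 0 -1" --pt "0 0 0.002 0 0 0 -1" --pt "0 0 0.002 0 0 0 -1" --pt "0 0 0.002 0 0 0 -1" --pt "0 0 0.002 0 0 0 -1"

```text
clock: 15.45
ee_pos: [0.5185, 0.2053, 0.2083]
tcp_rot: [0.794, 0.608, -0.0, -0.0]
contact_force: [-0.2, -1.1, -4.4]
grip_width: 0.167
grip_force: 50.0
```

Call:
move_arm --pt "0 0 0.0005 0 0 0 -1" --pt "0 0 0.001 0 0 0 -1" --pt "0 0 0.0015 0 0 0 -1" --pt "0 0 0.002 0 0 0 -1" --pt "0 0 0.002 0 0 0 -1" --pt "0 0 0.002 0 0 0 -1" --pt "0 0 0.002 0 0 0 -1" --pt "0 0 0.002 0 0 0 -1" --pt "0 0 0.002 0 0 0 -1" --pt "0 0 0.002 0 0 0 -1"

```text
clock: 16.7
ee_pos: [0.5185, 0.2053, 0.2094]
tcp_rot: [0.794, 0.608, -0.0, -0.0]
contact_force: [-0.1, 0.4, -3.5]
grip_width: 0.167
grip_force: 50.0
```

Call:
move_arm --pt "0 0 0.0005 0 0 0 -1" --pt "0 0 0.001 0 0 0 -1" --pt "0 0 0.0015 0 0 0 -1" --pt "0 0 0.002 0 0 0 -1" --pt "0 0 0.002 0 0 0 -1" --pt "0 0 0.002 0 0 0 -1" --pt "0 0 0.002 0 0 0 -1" --pt "0 0 0.002 0 0 0 -1" --pt "0 0 0.002 0 0 0 -1" --pt "0 0 0.002 0 0 0 -1"

```text
clock: 17.95
ee_pos: [0.5185, 0.2053, 0.2106]
tcp_rot: [0.794, 0.608, -0.0, -0.0]
contact_force: [0.7, 0.1, -4.4]
grip_width: 0.168
grip_force: 50.0
```

Call:
move_arm --pt "0 0 0.0005 0 0 0 -1" --pt "0 0 0.001 0 0 0 -1" --pt "0 0 0.0015 0 0 0 -1" --pt "0 0 0.002 0 0 0 -1" --pt "0 0 0.002 0 0 0 -1" --pt "0 0 0.002 0 0 0 -1" --pt "0 0 0.002 0 0 0 -1" --pt "0 0 0.002 0 0 0 -1" --pt "0 0 0.002 0 0 0 -1" --pt "0 0 0.002 0 0 0 -1"

```text
clock: 19.2
ee_pos: [0.5185, 0.2053, 0.2118]
tcp_rot: [0.794, 0.608, -0.0, -0.0]
contact_force: [-0.1, -0.6, -3.7]
grip_width: 0.168
grip_force: 50.0
```

Call:
move_arm --pt "0 0 0.0005 0 0 0 -1" --pt "0 0 0.001 0 0 0 -1" --pt "0 0 0.0015 0 0 0 -1" --pt "0 0 0.002 0 0 0 -1" --pt "0 0 0.002 0 0 0 -1" --pt "0 0 0.002 0 0 0 -1" --pt "0 0 0.002 0 0 0 -1" --pt "0 0 0.002 0 0 0 -1" --pt "0 0 0.002 0 0 0 -1" --pt "0 0 0.002 0 0 0 -1"

```text
clock: 20.45
ee_pos: [0.5185, 0.2053, 0.213]
tcp_rot: [0.794, 0.608, -0.0, -0.0]
contact_force: [-0.3, 0.4, -4.8]
grip_width: 0.164
grip_force: 50.0
```

Call:
move_arm --pt "0 0 0.0005 0 0 0 -1" --pt "0 0 0.001 0 0 0 -1" --pt "0 0 0.0015 0 0 0 -1" --pt "0 0 0.0015 0 0 0 -1" --pt "0 0 0.0015 0 0 0 -1" --pt "0 0 0.0015 0 0 0 -1" --pt "0 0 0.0015 0 0 0 -1" --pt "0 0 0.0015 0 0 0 -1" --pt "0 0 0.0015 0 0 0 -1" --pt "0 0 0.0015 0 0 0 -1"

```text
clock: 21.7
ee_pos: [0.5185, 0.2053, 0.2139]
tcp_rot: [0.794, 0.608, -0.0, -0.0]
contact_force: [-0.5, 1.0, -3.9]
grip_width: 0.167
grip_force: 50.0
```

Call:
move_arm --pt "0 0 0.0005 0 0 0 -1" --pt "0 0 0.001 0 0 0 -1" --pt "0 0 0.0015 0 0 0 -1" --pt "0 0 0.0015 0 0 0 -1" --pt "0 0 0.0015 0 0 0 -1" --pt "0 0 0.0015 0 0 0 -1" --pt "0 0 0.0015 0 0 0 -1" --pt "0 0 0.0015 0 0 0 -1" --pt "0 0 0.0015 0 0 0 -1" --pt "0 0 0.0015 0 0 0 -1"

```text
clock: 22.95
ee_pos: [0.5185, 0.2052, 0.2148]
tcp_rot: [0.794, 0.608, -0.0, -0.0]
contact_force: [-0.0, 0.3, -3.8]
grip_width: 0.169
grip_force: 50.0
```

Call:
move_arm --pt "0 0 0.0005 0 0 0 -1" --pt "0 0 0.001 0 0 0 -1" --pt "0 0 0.0015 0 0 0 -1" --pt "0 0 0.0015 0 0 0 -1" --pt "0 0 0.0015 0 0 0 -1" --pt "0 0 0.0015 0 0 0 -1" --pt "0 0 0.0015 0 0 0 -1" --pt "0 0 0.0015 0 0 0 -1" --pt "0 0 0.0015 0 0 0 -1" --pt "0 0 0.0015 0 0 0 -1"

```text
clock: 24.2
ee_pos: [0.5185, 0.2053, 0.2157]
tcp_rot: [0.794, 0.608, -0.0, -0.0]
contact_force: [-0.4, 0.5, -7.9]
grip_width: 0.169
grip_force: 50.0
```

Call:
move_arm --pt "0 0 0.0003 0 0 0 -1" --pt "0 0 0.0006 0 0 0 -1" --pt "0 0 0.0008 0 0 0 -1" --pt "0 0 0.0008 0 0 0 -1" --pt "0 0 0.0008 0 0 0 -1" --pt "0 0 0.0008 0 0 0 -1" --pt "0 0 0.0008 0 0 0 -1" --pt "0 0 0.0008 0 0 0 -1" --pt "0 0 0.0008 0 0 0 -1" --pt "0 0 0.0008 0 0 0 -1"

```text
clock: 25.45
ee_pos: [0.5184, 0.2053, 0.2161]
tcp_rot: [0.794, 0.608, -0.0, -0.0]
contact_force: [0.4, 0.3, -17.4]
grip_width: 0.166
grip_force: 50.0
```

The stop is stiff, at about 16 N on the bail. I'll ease off slightly to about 12 N and hold for a second.

Call:
move_arm --pt "0 0 -0.0003 0 0 0 -1" --pt "0 0 -0.0003 0 0 0 -1" --pt "0 0 -0.0003 0 0 0 -1" --pt "0 0 -0.0003 0 0 0 -1" --pt "0 0 -0.0003 0 0 0 -1" --pt "0 0 -0.0003 0 0 0 -1" --pt "0 0 -0.0003 0 0 0 -1" --pt "0 0 -0.0003 0 0 0 -1" --pt "0 0 -0.0003 0 0 0 -1" --pt "0 0 -0.0003 0 0 0 -1"

```text
clock: 26.7
ee_pos: [0.5185, 0.2053, 0.216]
tcp_rot: [0.794, 0.608, -0.0, -0.0]
contact_force: [-0.7, -0.2, -14.8]
grip_width: 0.166
grip_force: 50.0
```

Run:
```python
from h import *
e=env.get_state(); print(inch(e),e['contact_force'],e['wrist_torque'])
```

```text
[ 1.12e-02 -1.00e-04  1.78e-01  7.00e-04] [ -0.72384173  -0.16965762 -14.83815372] [-0.02883009  0.21468224 -0.03171598]
```

Held at about 13.5 N. Now I'll drop the hook 15 mm clear of the bar.

Call:
move_arm --pt "0 0 -0.001 0 0 0 -1" --pt "0 0 -0.004 0 0 0 -1" --pt "0 0 -0.008 0 0 0 -1" --pt "0 0 -0.012 0 0 0 -1" --pt "0 0 -0.016 0 0 0 -1" --pt "0 0 -0.019 0 0 0 -1" --pt "0 0 -0.022 0 0 0 -1" --pt "0 0 -0.024 0 0 0 -1" --pt "0 0 -0.025 0 0 0 -1" --pt "0 0 -0.025 0 0 0 -1"

```text
clock: 27.95
ee_pos: [0.5185, 0.2053, 0.201]
tcp_rot: [0.794, 0.608, -0.0, -0.0]
contact_force: [0.7, -0.7, -0.8]
grip_width: 0.167
grip_force: 50.0
```

Call:
move_arm --pt "0.003 -0.001 0 0 0 0 -1" --pt "0.008 -0.002 0 0 0 0 -1" --pt "0.014 -0.004 0 0 0 0 -1" --pt "0.02 -0.005 0 0 0 0 -1" --pt "0.026 -0.007 0 0 0 0 -1" --pt "0.032 -0.009 0 0 0 0 -1" --pt "0.037 -0.01 0 0 0 0 -1" --pt "0.041 -0.011 0 0 0 0 -1" --pt "0.041 -0.011 0 0 0 0 -1" --pt "0.041 -0.011 0 0 0 0 -1"

```text
clock: 29.2
ee_pos: [0.543, 0.1987, 0.201]
tcp_rot: [0.794, 0.608, -0.0, -0.0]
contact_force: [0.3, -0.4, -0.9]
grip_width: 0.169
grip_force: 50.0
```

Run:
```python
from h import *
e=env.get_state(); print(inch(e),e['contact_force'],e['wrist_torque'])
```

```text
[ 0.0366 -0.      0.163   0.0007] [ 0.34125621 -0.385539   -0.94347898] [-0.02739907  0.10681011 -0.01297896]
```

Clear of the bail, so I'll raise the hook out of the well.

Call:
move_arm --pt "0 0 0.01 0 0 0 -1" --pt "0 0 0.03 0 0 0 -1" --pt "0 0 0.06 0 0 0 -1" --pt "0 0 0.09 0 0 0 -1" --pt "0 0 0.12 0 0 0 -1" --pt "0 0 0.14 0 0 0 -1" --pt "0 0 0.155 0 0 0 -1" --pt "0 0 0.16 0 0 0 -1" --pt "0 0 0.16 0 0 0 -1" --pt "0 0 0.16 0 0 0 -1"

```text
clock: 30.45
ee_pos: [0.5429, 0.1986, 0.2966]
tcp_rot: [0.794, 0.608, -0.0, -0.0]
contact_force: [0.0, 0.4, -0.1]
grip_width: 0.166
grip_force: 50.0
```

Run:
```python
from h import *
shot('wrist','w5'); d=load('w5');e=env.get_state(); print(inch(e),e['ee_pos'],e['contact_force'])
for z in (.064,.075,.083): print('bail',proj(d,[cw(ch,0,.0125,z),cw(ch,0,-.0125,z)]).round(1).tolist())
cv2.imwrite('pics/c5.png',cv2.resize(d['frame'][160:280,220:380],(800,600),interpolation=cv2.INTER_CUBIC))
```

```text
[ 3.660e-02 -2.000e-04  2.586e-01  6.000e-04] [0.54297164 0.19860381 0.29659405] [-0.24628951  0.36611156 -1.90937336]
bail [[289.1, 194.7], [289.7, 216.4]]
bail [[288.2, 196.5], [288.8, 218.8]]
bail [[287.5, 197.9], [288.1, 220.6]]
```

View pics/c5.png

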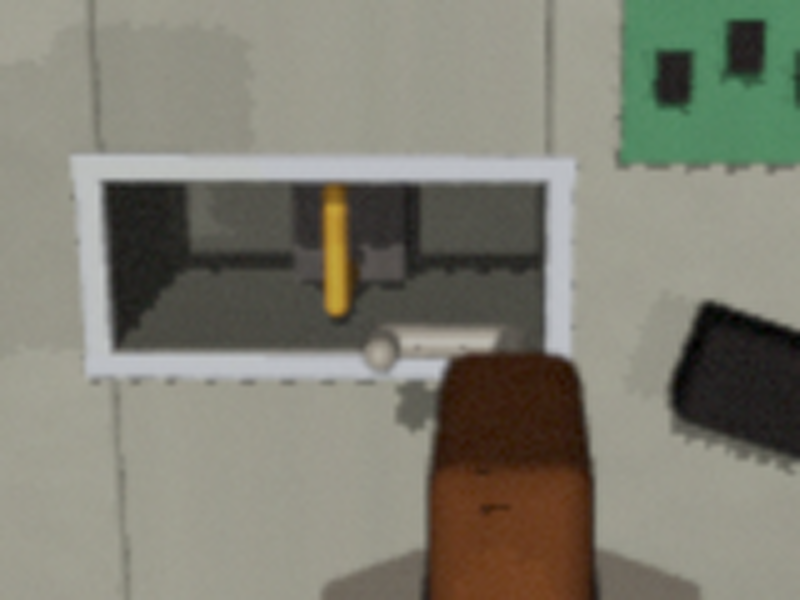

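The bail is up: the bar at (335,185–318) in the crop is larger and brighter, nearer the mouth. I'll return to the rest along the reverse path.

Call:
move_arm --pt "0.002 -0.02 0.001 0 0 0.002 -1" --pt "0.006 -0.08 0.002 0 0 0.005 -1" --pt "0.014 -0.17 0.002 0 0 0.009 -1" --pt "0.022 -0.26 0.002 0 0 0.013 -1" --pt "0.03 -0.35 0.002 0 0 0.016 -1" --pt "0.038 -0.44 0.002 0 0 0.02 -1" --pt "0.046 -0.53 0.002 0 0 0.023 -1" --pt "0.053 -0.6 0.002 0 0 0.023 -1" --pt "0.0563 -0.638 0.002 0 0 0.023 -1" --pt "0.0563 -0.638 0.002 0 0 0.023 -1"

```text
clock: 31.75
ee_pos: [0.5761, -0.1868, 0.2981]
tcp_rot: [0.773, 0.635, -0.0, 0.0]
contact_force: [0.1, 0.1, -0.2]
grip_width: 0.168
grip_force: 50.0
```

Call:
move_arm --pt "0 0 0 0 0 0 -1" --pt "0 0 0 0 0 0 -1" --pt "0 0 0 0 0 0 -1" --pt "0 0 0 0 0 0 -1" --pt "0 0 0 0 0 0 -1" --pt "0 0 0 0 0 0 -1" --pt "0 0 0 0 0 0 -1" --pt "0 0 0 0 0 0 -1" --pt "0 0 0 0 0 0 -1" --pt "0 0 0 0 0 0 -1"

```text
clock: 33.0
ee_pos: [0.5769, -0.1841, 0.2982]
tcp_rot: [0.771, 0.636, -0.0, -0.0]
contact_force: [-0.3, -0.8, 0.1]
grip_width: 0.164
grip_force: 50.0
```

Run:
```python
from h import *
shot('wrist','w6'); e=env.get_state(); print(e['ee_pos'],e['tcp_rot'],e['contact_force'])
a=load('w2')['frame'];b=load('w6')['frame']
cv2.imwrite('pics/c6.png',np.hstack([cv2.resize(k[195:375,260:380],(400,600)) for k in(a,b)]))
```

```text
[ 0.57688904 -0.18412599  0.29823885] [ 7.71502059e-01  6.36226824e-01 -2.88264419e-05 -3.11053247e-05] [-0.05421667  0.20761659 -1.23711564]
```

View pics/c6.png

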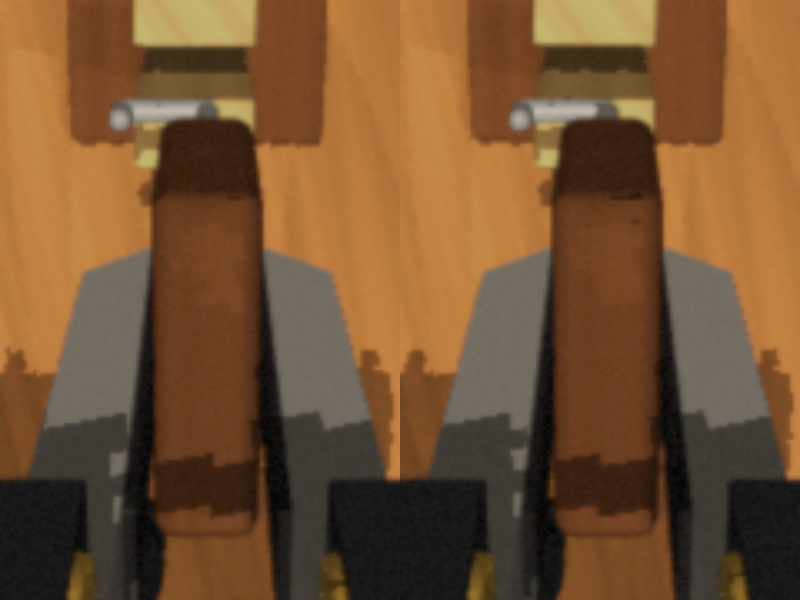

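The pictures before and after match, so the tool has not slipped and the pose is the one it was lifted to. I'll lower it.

Call:
move_arm --pt "0 0 -0.02 0 0 0 -1" --pt "0 0 -0.05 0 0 0 -1" --pt "0 0 -0.085 0 0 0 -1" --pt "0 0 -0.12 0 0 0 -1" --pt "0 0 -0.15 0 0 0 -1" --pt "0 0 -0.18 0 0 0 -1" --pt "0 0 -0.205 0 0 0 -1" --pt "0 0 -0.22 0 0 0 -1" --pt "0 0 -0.229 0 0 0 -1" --pt "0 0 -0.231 0 0 0 -1"

```text
clock: 34.3
ee_pos: [0.577, -0.1842, 0.1596]
tcp_rot: [0.772, 0.636, -0.0, 0.0]
contact_force: [-0.2, -0.3, -0.2]
grip_width: 0.167
grip_force: 50.0
```

Call:
move_arm --pt "0 0 -0.0004 0 0 0 -1" --pt "0 0 -0.0008 0 0 0 -1" --pt "0 0 -0.0012 0 0 0 -1" --pt "0 0 -0.0015 0 0 0 -1" --pt "0 0 -0.0018 0 0 0 -1" --pt "0 0 -0.0018 0 0 0 -1" --pt "0 0 -0.0018 0 0 0 -1" --pt "0 0 -0.0018 0 0 0 -1" --pt "0 0 -0.0018 0 0 0 -1" --pt "0 0 -0.0018 0 0 0 -1"

```text
clock: 35.55
ee_pos: [0.5769, -0.1841, 0.1585]
tcp_rot: [0.771, 0.636, -0.0, -0.0]
contact_force: [-0.0, 0.6, -2.2]
grip_width: 0.17
grip_force: 50.0
```

Call:
move_arm --pt "0 0 -0.0003 0 0 0 -1" --pt "0 0 -0.0006 0 0 0 -1" --pt "0 0 -0.0009 0 0 0 -1" --pt "0 0 -0.0012 0 0 0 -1" --pt "0 0 -0.0012 0 0 0 -1" --pt "0 0 -0.0012 0 0 0 -1" --pt "0 0 -0.0012 0 0 0 -1" --pt "0 0 -0.0012 0 0 0 -1" --pt "0 0 -0.0012 0 0 0 -1" --pt "0 0 -0.0012 0 0 0 -1" --squeeze 8

```text
clock: 36.8
ee_pos: [0.5769, -0.1841, 0.1578]
tcp_rot: [0.771, 0.636, -0.0, -0.0]
contact_force: [0.5, -0.4, -1.0]
grip_width: 0.169
grip_force: 8.0
```

It's back at the grasp height. I'll release with a light grip and open slowly.

Call:
move_arm --pt "0 0 -0.0004 0 0 0 -1" --pt "0 0 -0.0004 0 0 0 -1" --pt "0 0 -0.0004 0 0 0 -1" --pt "0 0 -0.0004 0 0 0 -0.62" --pt "0 0 -0.0004 0 0 0 -0.55" --pt "0 0 -0.0004 0 0 0 -0.4" --pt "0 0 -0.0004 0 0 0 0" --pt "0 0 -0.0004 0 0 0 0.4" --pt "0 0 -0.0004 0 0 0 0.6" --pt "0 0 -0.0004 0 0 0 0.6" --squeeze 3

```text
clock: 38.05
ee_pos: [0.5769, -0.1841, 0.1576]
tcp_rot: [0.772, 0.636, -0.0, -0.0]
contact_force: [-0.6, -0.5, 0.6]
grip_width: 0.688
grip_force: 0.0
```

Call:
move_arm --pt "0 0 0.01 0 0 0 0.8" --pt "0 0 0.03 0 0 0 0.8" --pt "0 0 0.06 0 0 0 0.8" --pt "0 0 0.1 0 0 0 0.8" --pt "0 0 0.14 0 0 0 0.8" --pt "0 0 0.18 0 0 0 0.8" --pt "0 0 0.22 0 0 0 0.8" --pt "0 0 0.24 0 0 0 0.8" --pt "0 0 0.24 0 0 0 0.8" --pt "0 0 0.24 0 0 0 0.8"

```text
clock: 39.3
ee_pos: [0.5766, -0.1839, 0.3009]
tcp_rot: [0.771, 0.636, -0.0, -0.0]
contact_force: [0.3, 0.1, -0.8]
grip_width: 0.902
grip_force: 0.0
```

Run:
```python
from h import *
shot('wrist','w7');shot('side','s7');shot('top','t7'); e=env.get_state(); print(e['ee_pos'],e['contact_force'],e['grip_width'])
a=load('w7')['frame'];b=load('s7')['frame']
cv2.imwrite('pics/c7.png',np.hstack([cv2.resize(a[150:300,270:370],(400,600)),cv2.resize(b[145:250,310:380],(400,600))]))
```

```text
[ 0.5766666  -0.18402869  0.30086818] [ 1.15140274 -0.3040011  -0.38523761] 0.9000936908081003
```

View pics/c7.png

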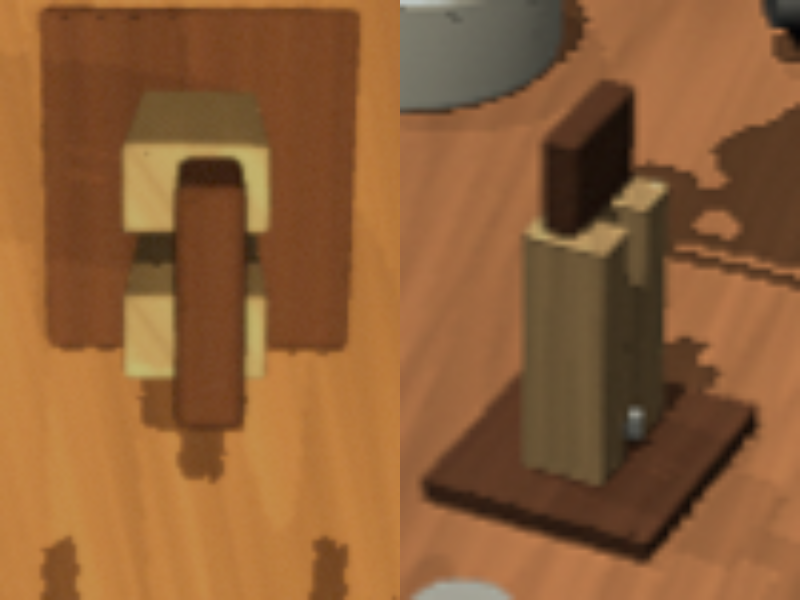

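The tool hangs upright across both posts with its rod in the gap, and the gripper is clear. I'm handing in.

```bash
python3 -c "
from workcell import env
print(env.sign_off())"
```

```text
the job is handed in; nothing more can be done
None
```

The bolt is drawn up to its stop and seated with about 13.5 N for a second (brief peak about 16 N), the hook tool hangs upright back in its rest, and the job is handed in at about 39 s; the hand-in returned no verdict.

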